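# Rock a stuck anvil out of its jaw holder

### The job

The square-headed steel anvil is stuck in its jaw holder. Grip it by the head, rock it side to side until both jaws have been pushed back far enough to free its foot, then lift it out and finish still holding it, upright and still, right above its holder with its foot just clear of the jaws (about 15 mm). Do not touch the holders or jaws with the gripper, and leave the round-headed anvil and the other things on the bench alone.

Things in the scene. Friction and masses are not known exactly. Their poses are not given: they have to be found in the camera images.
- anvil_head (a point): Centre of the stuck anvil's square head (30 x 30 mm, 40 mm tall). The anvil is one loose bare steel piece, about 0.4 kg, 108 mm tall: head, then a flat neck 12 mm thick (x), 24 mm wide (y) down through the jaws, then a barrel foot whose axis is 74 mm below this point. Axes: z up along the anvil, y along the foot, x the direction it rocks; as the holder's at the start
- anvil_foot (a point): Middle of the anvil's barrel foot (a lying cylinder, diameter 28 mm, 30 mm long along y), on its axis, 14 mm above the anvil's underside and 74 mm below the head's centre. While the foot is in the trough the anvil rocks about this point (about y)
- holder_seat (a point): Where the middle of the foot rests in the stuck anvil's holder, 24 mm above the bench. Holder: fixed dark steel block, 136 (x) by 60 mm (y), 56 mm tall. Axes: z up, x along the jaws' sliding (the rocking direction), y along the trough. Jaw tops are 32 mm, undersides 13 mm above this point, jaws 36 mm wide in y. The foot is clear of the jaws when its middle is over 46 mm above this point
- holder_jaw_pos (a joint): Jaw on the holder's +x side: how far it is pushed back (m), 0 closed (inner face 7 mm from the middle, overhanging the foot, so a straight pull only jams), at most 0.0115. Bright steel block with stiff friction (12 N), no spring: stays where the leaning neck pushes it. Lets the foot pass beyond 0.007; a lean of 0.26 rad pushes it to about 0.008, 0.32 rad to 0.010
- holder_jaw_neg (a joint): The like jaw on the holder's -x side: how far it has been pushed back towards -x (m), 0 = closed. Both jaws must be pushed back, one with each lean
- spare_head (a point): Centre of the round head (diameter 34 mm, 40 mm tall) of the other anvil, which sits in a like holder on the same bench and is to be left alone. Its head's centre is 98 mm above the bench
- spare_holder_seat (a point): The same point of the other, round-headed anvil's holder, which has the same shape and size as the first; leave it alone
- disc_a_center (a point): Steel test disc, diameter 48 mm, 10 mm tall, lying on the bench; leave alone
- disc_b_center (a point): Brass test disc, diameter 52 mm, 12 mm tall, lying on the bench; leave alone
- vblock: Small dark steel V-block, 50 x 40 x 37 mm, origin at its underside; leave alone
- oil: Small white bottle, diameter 44 mm, 100 mm tall, origin at its underside; leave alone
- caliper: Caliper lying flat, 200 mm long, origin at the middle of its underside; leave alone
- driver: Screwdriver lying flat; leave alone
Not all that is in view belongs to the job. What is shaped like the part that bears anvil_head but black is not meant.

How it is judged:
By the outcome, as a careful person would: the job done as asked, in the order asked, and still so for the second after the job is handed in, while the arm keeps its last pose, push and grip.
It also fails if it takes over 51 s, if anything falls off the work surface, if the arm or the gripper's body presses on something with over 40 N, if the wrist force passes 120 N, or if a joint passes its speed limit or range.

### The arm

A 6-joint arm with a two-finger parallel gripper is mounted at the origin on the work surface. World frame = base frame: x ahead of the robot, y to its left, z up, the work surface at z = 0. Lengths are in mm, angles in rad, forces in N, time in s.
With the tool pointing down it reaches from about 350 to 875 mm from the base axis. Payload 4.2 kg.
Tool frame: the origin (TCP) lies where the fingers leave the gripper's body, on its centre line; the fingertips stand 73 mm ahead of it and the grasp point (between the pads) lies 54 mm ahead of it; z points along the fingers, y is the direction in which the jaws open and shut (so a half turn about z gives the same grasp; the last joint's range is limited). The gripper opens to 85 mm and grips with 20 to 120 N. Pads are 22 mm wide; open, the fingers measure 114 mm over their backs; the gripper's body (76 mm by 85 mm) begins 54 mm behind the grasp point. The pads swing forward as they close: fully open they stand 13 mm farther back than shut.
Start: joints at [1.478, 0.385, 0.008, 0, -1.194, -0.259], TCP at [215.335, 586.712, 303.912] pointing down, gripper open.
Joint ranges: [-3.14, 3.14], [-1.21, 2.06], [-1.07, 1.41], [-3.16, 2.05], [-2.99, -0.16], [-3.1, 3.1]. Speed limits (rad/s): [2.79, 2.79, 3.14, 3.14, 3.14, 3.14].

### API

Orientations are given as a unit quaternion [x, y, z, w].
In Python, from bench import arm gives the robot as it stands.
- The arm moves only by the tool apply_moves, never from a script. Its argument "increments" is a list that holds one entry, the list of rows, each a list of 7 numbers: the shift along the tool's x, y, z scaled (see below), then the turn, a rotation vector about the tool's x, y, z scaled (see below), then the gripper's target within -1 to 1 (fully open at 1, half-way at 0, shut at -1). A call has 1 to 10 rows; each row is the pose to reach, as a shift and turn from the pose commanded when the call began, along the tool's axes at that moment; what a row does not reach only later rows make up. The controller multiplies each number of a shift by 100 mm and each number of a turn by 0.5 rad. A row lasts 1/10 s, in which the tool goes at most 50 mm and 8.59 degrees, less where a joint would pass 70% of its speed; a pose out of reach is approached as far as the arm can. A call with a number of a shift or a turn outside -1 to 1 is refused whole. A call with a gripper value outside its range is refused whole. The fingers move at their own pace and stop on an object; the grip force is fixed at half the most. Time passes only in rows, so rows that repeat a pose let the fingers close. It gives the time, the measured TCP pose, the force and the opening at its end, in the units of the state.
- arm.read_state(): the state, without advancing time (a new reading comes with each control period).
- arm.get_image(name): name is "side" or "top" or "wrist"; returns a dict with "img" (420x560x3 uint8, red, green, blue), "fx", "fy", "cx", "cy" (pixels), "pose" (4x4, takes a point from camera to world coordinates). Camera axes: x right, y up, looking along -z (the intrinsics and any distortion apply to the point x, -y, -z); pixel columns grow to the right and rows downward; lengths in mm; the calibration is good to about 2 mm. The wrist camera is an equidistant fisheye: a pixel r from the principal point sees the ray r / f radians off the axis. A picture is of the moment at which its call begins. There is no depth.
- arm.job_done(): hands the job in, once; it reports no verdict.
Trained networks look in a picture, given as the dict that the camera call returned (one of the last four; its "shot" number tells which), for a name from the list of things; names that differ only in an ending like _2 or _b are one class to them, and where a whole thing is asked for, a point or a joint stands for the part that bears it (a point fixed in the world has none). Each returns a list of dicts, best first, with "conf" (0 to 1); they miss things now and then, are a little off and sometimes report something else, mostly with a low value. They report only what shows in the picture. A call takes as long as a camera call. They do not tell look-alikes from the thing itself.
- arm.outline_of(label, picture): "pixels" (420x560 bool, what is visible of it) and "box" ([centre column, centre row, width, height] in pixels, round what is visible of it).
- arm.mark_of(label, picture): "at" ([column, row] in pixels: a listed point, or the origin of a listed thing).
The state is a dict: "clock": time; "joints": joint angles; "joint_vel": joint speeds; "joint_efforts": joint torques, N m; "position": TCP position; "ee_rot": TCP orientation; "contact_force": force on the tool from outside, world axes, zero at the start; "wrist_torque": the same for the moment, N m; "gripper_width": finger opening in mm.
Only numpy, scipy, OpenCV 4.12 (cv2) and the standard library are available. Lean on these libraries where they do the work, as an engineer would, in place of code of your own. Each camera call takes 0.05 s, during which the arm holds its last target.

## Working session

There is one attempt and no reset: what is moved stays moved. The work goes in short steps, Python scripts to look and compute and a tool call to move; the robot and the scene stay as the last step left them, time stands still between calls to the robot, and variables do not carry over. Pictures are saved under pics/ and viewed, and the job is handed in when it is done.

Besides the shell and the picture viewer there is one more tool, called after "Call:" as name([rows], argument=value, ...), one row to a line, values as JSON. apply_moves: Moves the arm, as the interface text tells. Shifts and turns lie within -1 to 1; 1 stands for 100 mm of shift or 0.5 rad of turn. Its arguments: {"type":"object","properties":{"increments":{"type":"array"}},"required":["increments"]}

```bash
mkdir -p pics; ls; cat > h.py <<'E'
import numpy as np, cv2
from bench import arm
def save(p,n): cv2.imwrite(f'pics/{n}.png', cv2.cvtColor(p['img'],cv2.COLOR_RGB2BGR))
E
python3 - <<'E'
from h import *
s=arm.read_state(); print({k:np.round(v,3).tolist() for k,v in s.items()})
for n in ['side','top','wrist']:
    p=arm.get_image(n); save(p,n+'0')
    print(n,p['fx'],p['fy'],p['cx'],p['cy'],[k for k in p],np.round(p['pose'],3).tolist())
    for l in ['anvil_head','anvil_foot','holder_seat','spare_head','spare_holder_seat','holder_jaw_pos','holder_jaw_neg']:
        try: print(l,[(np.round(d['at']).tolist(),round(d['conf'],2)) for d in arm.mark_of(l,p)])
        except Exception as e: print(l,e)
E
```

```text
pics
{'clock': 0.0, 'joints': [1.478, 0.386, 0.007, -0.001, -1.194, -0.259], 'joint_vel': [0.001, 0.001, 0.001, -0.001, -0.001, 0.001], 'joint_efforts': [-0.0, -39.228, 18.84, 4.186, -0.005, -0.0], 'position': [215.177, 586.336, 302.814], 'ee_rot': [0.985, -0.175, -0.0, 0.001], 'contact_force': [-0.886, 0.606, -0.37], 'wrist_torque': [-0.006, 0.008, 0.005], 'gripper_width': 85.306}
side 534.3370919180035 534.3370919180035 279.7003670845898 205.0698566033781 ['img', 'fx', 'fy', 'cx', 'cy', 'pose', 'shot'] [[0.783, 0.442, -0.438, -59.726], [-0.622, 0.551, -0.556, -820.85], [-0.005, 0.708, 0.706, 1127.514], [0.0, 0.0, 0.0, 1.0]]
anvil_head [([355.0, 253.0], 0.89), ([318.0, 270.0], 0.78), ([182.0, 158.0], 0.69), ([322.0, 227.0], 0.49)]
anvil_foot [([317.0, 242.0], 0.83), ([349.0, 274.0], 0.71), ([322.0, 287.0], 0.68)]
holder_seat [([318.0, 243.0], 0.76)]
spare_head [([251.0, 175.0], 0.6)]
spare_holder_seat [([252.0, 194.0], 0.89)]
holder_jaw_pos it knows: anvil_foot, anvil_head, caliper, disc_a_center, disc_b_center, driver, holder_seat, oil, spare_head, spare_holder_seat, vblock
holder_
[... 914 characters left out ...]
, driver, holder_seat, oil, spare_head, spare_holder_seat, vblock
wrist 325.19226210127806 325.19226210127806 278.2103920787931 205.56304130916774 ['img', 'fx', 'fy', 'cx', 'cy', 'pose', 'shot'] [[-0.344, 0.907, 0.243, 275.415], [-0.939, -0.332, -0.09, 564.199], [-0.001, -0.259, 0.966, 373.961], [0.0, 0.0, 0.0, 1.0]]
anvil_head []
anvil_foot []
holder_seat []
spare_head []
spare_holder_seat []
holder_jaw_pos it knows: anvil_foot, anvil_head, caliper, disc_a_center, disc_b_center, driver, holder_seat, oil, spare_head, spare_holder_seat, vblock
holder_jaw_neg it knows: anvil_foot, anvil_head, caliper, disc_a_center, disc_b_center, driver, holder_seat, oil, spare_head, spare_holder_seat, vblock
```

```bash
python3 - <<'E'
import cv2
for n,(x,y) in {'side':(200,130),'top':(180,130)}.items():
    im=cv2.imread(f'pics/{n}0.png'); c=im[y:y+180,x:x+240]; cv2.imwrite(f'pics/{n}0c.png',cv2.resize(c,None,fx=3.33,fy=3.33,interpolation=cv2.INTER_CUBIC))
E
```

```text
(no output)
```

View pics/side0.png

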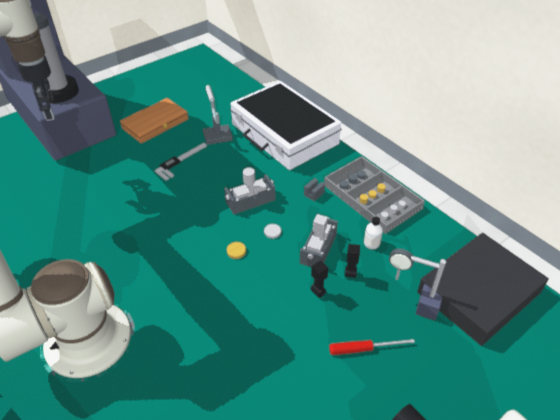

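View pics/side0c.png

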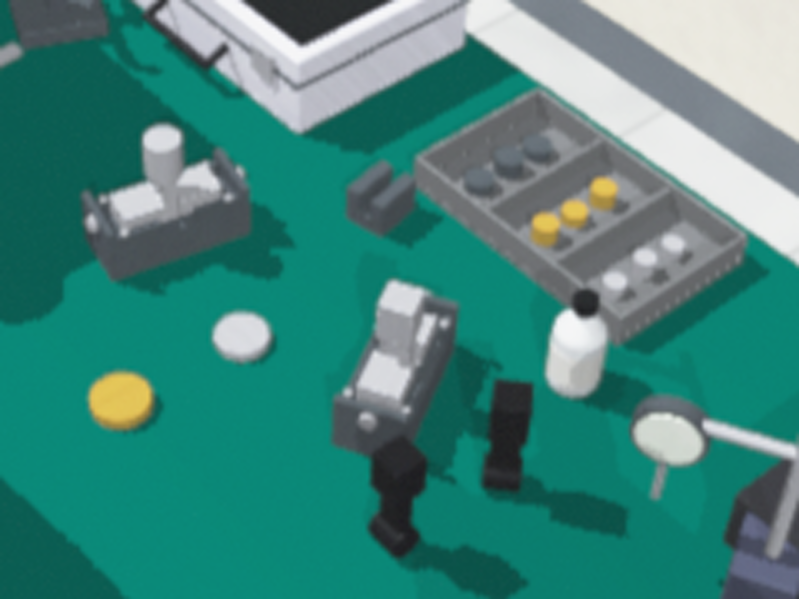

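View pics/top0c.png

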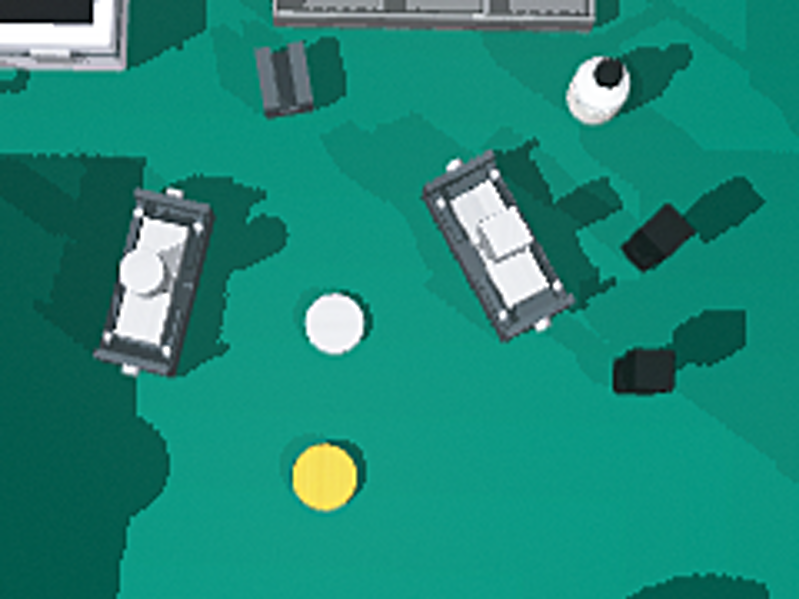

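View pics/wrist0.png

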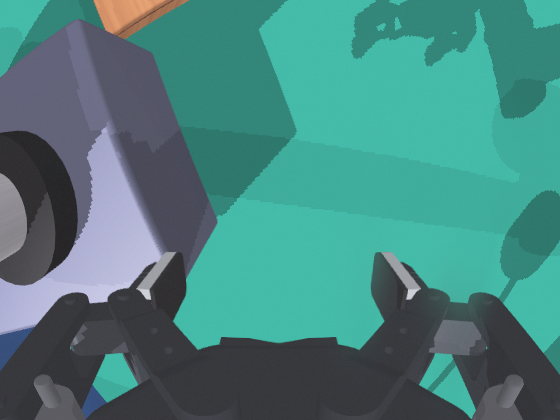

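The square head of light steel, at side (322,227) and top (332,198), is the stuck anvil. The black look-alikes at side (355,253) and (318,270), top (380,200) and (373,240), are decoys. The round head at side (251,175), top (221,212) is the spare. Next I'll triangulate.

```bash
cat >> h.py <<'E'
def ray(p,uv,fish=False):
    x=(uv[0]-p['cx'])/p['fx']; y=(uv[1]-p['cy'])/p['fy']
    if fish:
        r=np.hypot(x,y); s=np.sin(r)/r if r>1e-9 else 1.; d=np.array([x*s,-y*s,-np.cos(r)])
    else: d=np.array([x,-y,-1.])
    P=np.array(p['pose']); d=P[:3,:3]@d
    return P[:3,3],d/np.linalg.norm(d)
def onz(p,uv,z,fish=False):
    o,d=ray(p,uv,fish); return o+d*(z-o[2])/d[2]
def tri(rs):
    A=0;b=0
    for o,d in rs:
        M=np.eye(3)-np.outer(d,d); A=A+M; b=b+M@o
    X=np.linalg.solve(A,b); return X,[np.linalg.norm((np.eye(3)-np.outer(d,d))@(X-o)) for o,d in rs]
def proj(p,X,fish=False):
    P=np.array(p['pose']); c=P[:3,:3].T@(np.array(X)-P[:3,3]); x,y,z=c[0],-c[1],-c[2]
    if fish:
        r=np.hypot(x,y); t=np.arctan2(r,z); return np.array([p['cx']+p['fx']*t*x/r,p['cy']+p['fy']*t*y/r])
    return np.array([p['cx']+p['fx']*x/z,p['cy']+p['fy']*y/z])
E
python3 - <<'E'
from h import *
ps=arm.get_image('side'); pt=arm.get_image('top')
def near(l,p,uv):
    c=[d for d in arm.mark_of(l,p) if np.hypot(*(np.array(d['at'])-uv))<15]
    return c[0]['at'] if c else None
for l,a,b in [('anvil_head',(322,227),(332,198)),('anvil_foot',(317,242),(329,202)),('holder_seat',(318,243),(330,205)),('spare_holder_seat',(252,194),(225,216)),('oil',(373,240),(360,160))]:
    u,v=near(l,ps,a),near(l,pt,b); print(l,u,v)
    if u is not None and v is not None: print(tri([ray(ps,u),ray(pt,v)]))
for p,n in((ps,'s'),(pt,'t')):
  for l in ['holder_seat','holder_jaw_pos','anvil_head','holder_jaw_neg']:
    try:
      for d in arm.outline_of(l,p): print(n,l,round(d['conf'],2),np.round(d['box']),d['pixels'].sum())
    except Exception as e: print(l,e)
# holder top corners in top picture at z=56, from crop
for c in [(425,190),(490,155),(570,300),(505,335)]:
    print(onz(pt,(180+c[0]/3.33,130+c[1]/3.33),56).round(1))
E
```

```text
anvil_head [319.1, 224.6] [330.6, 200.0]
(array([ 616.29651093, -131.40735553,   96.02909749]), [np.float64(1.3411720406160514), np.float64(1.3411720406158811)])
anvil_foot [319.6, 242.1] [330.1, 203.5]
(array([ 617.11808866, -136.08694966,   29.41778955]), [np.float64(0.5266048360280783), np.float64(0.5266048360283231)])
holder_seat [318.4, 243.1] [330.2, 201.1]
(array([ 620.69551687, -134.33797834,   22.30304824]), [np.float64(5.044800438836304), np.float64(5.044800438836421)])
spare_holder_seat [249.5, 192.7] [225.5, 219.3]
(array([573.18252029, 134.57124236,  39.2480401 ]), [np.float64(4.668648674993898), np.float64(4.668648674993778)])
oil [370.1, 243.4] [358.0, 160.7]
(array([ 738.46817049, -212.22607514,    5.26802061]), [np.float64(0.9958364738143771), np.float64(0.9958364738141564)])
s holder_seat 0.98 [318. 242.  36.  43.] 988
s anvil_head 0.91 [319. 280.  16.  37.] 413
s anvil_head 0.69 [320. 229.  15.  28.] 300
s anvil_head 0.55 [353. 261.  15.  37.] 377
s anvil_head 0.54 [180. 162.  50.  28.] 401
s holder_jaw_neg 0.75 [316. 244.  17.  22.] 238
s holder_jaw_neg 0.4 [319. 226.  10.  25.] 248
t holder_seat 0.64 [329. 204.  46.  53.] 1095
t holder_seat 0.18 [330. 200.  15.  11.] 172
t holder_jaw_pos 0.66 [324. 193.  14.  13.] 170
t anvil_head 0.66 [378. 200.  23.  18.] 212
t anvil_head 0.6 [332. 199.  17.  19.] 183
t anvil_head 0.59 [375. 242.  17.  16.] 221
t holder_jaw_neg 0.62 [333. 212.  17.  11.] 199
[655.9 -75.6  56. ]
[ 684.6 -126.    56. ]
[ 572.  -188.7   56. ]
[ 543.9 -138.8   56. ]
```

Holder centre is about (614,-132), with its long axis at about 29.3°. I'll go to a hover over it at TCP z≈300.

Call:
apply_moves([
  [[0.3,0.26,0,0,0,0,1],[0.65,0.56,0,0,0,0,1],[1,0.86,0,0,0,0,1]],
])

```text
clock: 2.2
position: [279.9, 470.4, 303.7]
ee_rot: [0.985, -0.174, 0.0, 0.0]
contact_force: [0.3, -0.2, -0.2]
gripper_width: 85.6
```

Call:
apply_moves([
  [[0.35,0.3,0,0,0,0,1],[0.7,0.6,0,0,0,0,1],[1,0.86,0,0,0,0,1]],
])

```text
clock: 2.5
position: [344.4, 354.3, 304.2]
ee_rot: [0.985, -0.175, 0.0, -0.0]
contact_force: [0.9, 0.7, 1.1]
gripper_width: 85.5
```

Call:
apply_moves([
  [[0.35,0.3,0,0,0,0,1],[0.7,0.6,0,0,0,0,1],[1,0.86,0,0,0,0,1]],
])

```text
clock: 2.8
position: [408.6, 239.2, 304.3]
ee_rot: [0.985, -0.175, 0.0, -0.0]
contact_force: [0.5, 1.2, -0.3]
gripper_width: 85.0
```

Call:
apply_moves([
  [[0.35,0.3,0,0,0,0,1],[0.7,0.6,0,0,0,0,1],[1,0.86,0,0,0,0,1]],
])

```text
clock: 3.1
position: [473.0, 124.0, 304.3]
ee_rot: [0.985, -0.175, 0.0, -0.0]
contact_force: [0.7, 0.5, 0.0]
gripper_width: 85.3
```

Call:
apply_moves([
  [[0.35,0.3,0,0,0,0,1],[0.7,0.6,0,0,0,0,1],[1,0.86,0,0,0,0,1]],
])

```text
clock: 3.4
position: [537.3, 8.7, 304.1]
ee_rot: [0.985, -0.175, 0.0, -0.0]
contact_force: [0.6, 0.8, 0.3]
gripper_width: 85.1
```

Call:
apply_moves([
  [[0.35,0.3,0,0,0,0.25,1],[0.7,0.6,0,0,0,0.5,1],[1,0.86,0,0,0,0.75,1],[1,0.86,0,0,0,1,1],[1,0.86,0,0,0,1,1]],
])

```text
clock: 3.9
position: [601.0, -105.7, 303.2]
ee_rot: [0.91, -0.414, -0.0, 0.0]
contact_force: [0.1, 0.2, -0.2]
gripper_width: 85.1
```

Call:
apply_moves([
  [[0.15,0.03,0,0,0,0.2,1],[0.29,0.06,0,0,0,0.41,1],[0.29,0.06,0,0,0,0.41,1],[0.29,0.06,0,0,0,0.41,1]],
])

```text
clock: 4.3
position: [615.1, -129.5, 304.0]
ee_rot: [0.865, -0.503, -0.0, -0.0]
contact_force: [-0.1, 0.3, -0.2]
gripper_width: 85.4
```

```bash
python3 - <<'E'
from h import *
s=arm.read_state(); print(s['position'],s['ee_rot'],s['joints'],s['contact_force'])
p=arm.get_image('wrist'); save(p,'w1')
for l in ['anvil_head','anvil_foot','holder_seat']:
    for d in arm.mark_of(l,p): print(l,d['at'],d['conf'])
for z,l in((98,'anvil_head'),(24,'holder_seat')):
    for d in arm.mark_of(l,p): print(l,onz(p,d['at'],z,True))
for X in [(616,-132,98),(614,-132,24)]: print(proj(p,X,True))
E
```

```text
[ 615.05629765 -129.52904178  303.95207948] [ 8.64573224e-01 -5.02506829e-01 -1.58543758e-04 -4.96801215e-05] [ 4.93998602e-02  3.90854499e-01  1.76101499e-02 -2.74922833e-04
 -1.19776382e+00  4.68504993e-01] [-0.11498332  0.28935712 -0.1669847 ]
anvil_head [424.9, 139.8] 0.67
anvil_head [340.7, 71.4] 0.62
anvil_head [277.9, 191.2] 0.61
anvil_head [347.7, 326.2] 0.5
anvil_foot [277.7, 177.4] 0.79
anvil_foot [402.1, 138.0] 0.59
anvil_foot [327.8, 79.6] 0.57
holder_seat [280.9, 179.4] 0.9
anvil_head [ 524.78665283 -241.01551611   98.        ]
anvil_head [ 621.78966991 -249.81724292   98.        ]
anvil_head [ 616.16696627 -132.89566539   98.        ]
anvil_head [481.43176965 -44.14589607  98.        ]
holder_seat [ 611.80848176 -131.70057703   24.        ]
[277.55689697 192.16609416]
[279.29484878 178.18933509]
```

View pics/w1.png

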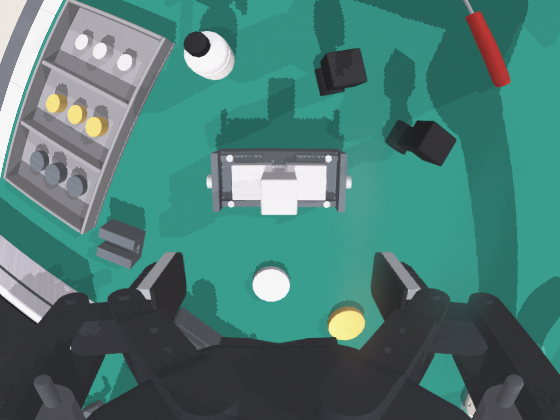

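```bash
python3 - <<'E'
import cv2
im=cv2.imread('pics/w1.png')[130:230,200:360]; cv2.imwrite('pics/w1c.png',cv2.resize(im,None,fx=5,fy=5,interpolation=cv2.INTER_CUBIC))
E
```

```text
(no output)
```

View pics/w1c.png

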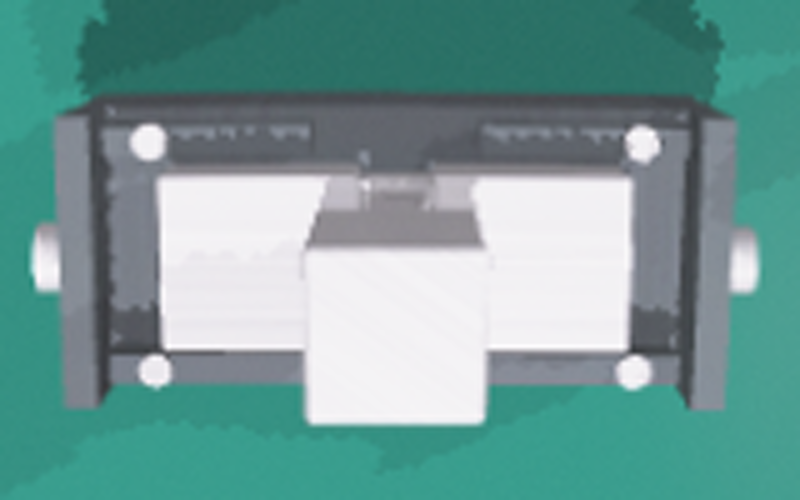

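The crop shows the light steel square head, top face at crop (305..487, 247..424), in a holder level with the image axes. That is the stuck anvil, and the gripper yaw is aligned. Next I'll measure the head-top corners.

```bash
python3 - <<'E'
from h import *
from scipy.spatial.transform import Rotation as R
s=arm.read_state(); Rt=R.from_quat(s['ee_rot']).as_matrix(); t=np.array(s['position'])
p=arm.get_image('wrist')
L=[]
for c in [(305,247),(488,247),(486,424),(307,424)]:
    X=onz(p,(200+c[0]/5,130+c[1]/5),118,True); L.append(X)
L=np.array(L); print(((L-t)@Rt).round(1)); print(L.mean(0), ((L.mean(0)-t)@Rt).round(1))
for c in [(149,142),(641,143),(634,373),(156,371)]:
    X=onz(p,(200+c[0]/5,130+c[1]/5),56,True); print(((X-t)@Rt).round(1))
E
```

```text
[[ 17.6 -12.8 186.1]
 [ 17.7  16.5 186.1]
 [-11.9  16.6 186.1]
 [-11.9 -12.8 186.1]]
[ 615.04108117 -133.06774564  118.        ] [  2.9   1.9 186.1]
[ 27.6 -46.9 248.2]
[ 27.4  50.4 248.1]
[-19.6  50.5 248.1]
[-19.3 -46.9 248.2]
```

Call:
apply_moves([
  [[0.035,0.018,0.2,0,0,0,1],[0.035,0.018,0.5,0,0,0,1],[0.035,0.018,0.8,0,0,0,1],[0.035,0.018,1,0,0,0,1],[0.035,0.018,1,0,0,0,1]],
])

```text
clock: 5.15
position: [613.8, -133.9, 200.4]
ee_rot: [0.864, -0.504, -0.003, 0.002]
contact_force: [-0.3, -0.5, -0.9]
gripper_width: 85.3
```

Call:
apply_moves([
  [[0,0,0.1,0,0,0,1],[0,0,0.2,0,0,0,1],[0,0,0.3,0,0,0,1],[0,0,0.4,0,0,0,1],[0,0,0.48,0,0,0,1],[0,0,0.48,0,0,0,1]],
])

```text
clock: 5.75
position: [614.8, -134.1, 154.3]
ee_rot: [0.864, -0.504, -0.001, 0.001]
contact_force: [0.6, -0.1, 0.2]
gripper_width: 85.2
```

```bash
python3 - <<'E'
from h import *
s=arm.read_state(); print(s['position'],s['ee_rot'],s['contact_force'])
p=arm.get_image('wrist'); save(p,'w2')
p=arm.get_image('side'); cv2.imwrite('pics/s2.png',cv2.resize(p['img'][150:300,220:420,::-1],None,fx=4,fy=4))
E
```

```text
[ 614.82511934 -134.11296771  154.32258253] [ 8.63559163e-01 -5.04245536e-01 -1.25981705e-03  6.50973904e-04] [ 0.63569881 -0.08117896  0.2121359 ]
```

View pics/w2.png

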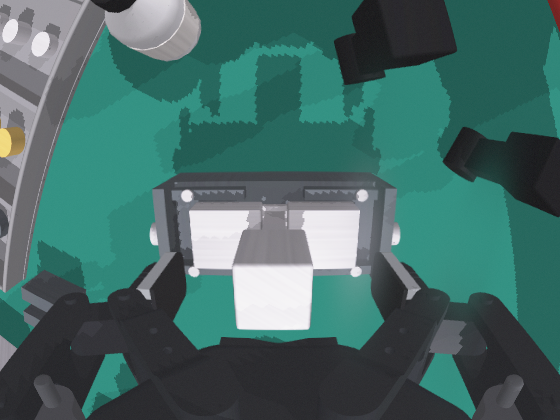

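View pics/s2.png

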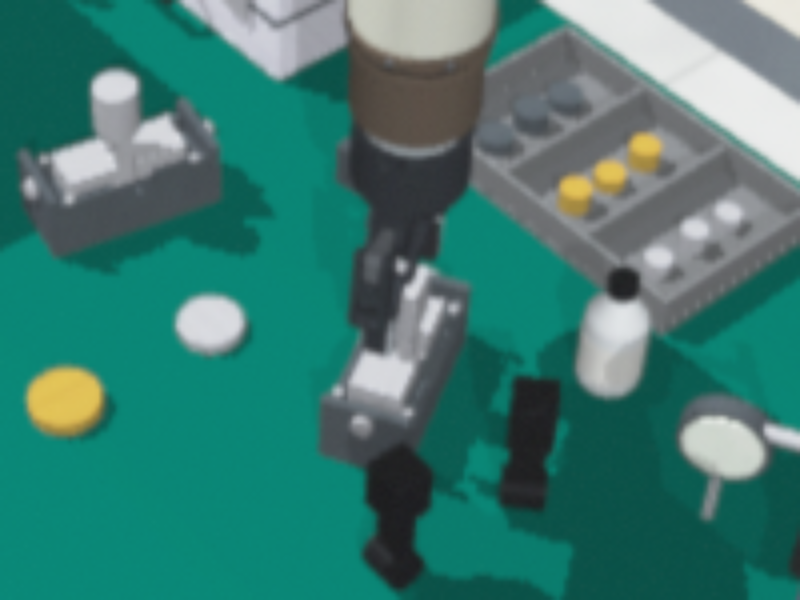

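Head spans cols 234–312 while the pads are centred on about col 278, so I'm roughly 1.5 mm off. I'll nudge and then close.

Call:
apply_moves([
  [[0,-0.015,0,0,0,0,1],[0,-0.015,0,0,0,0,0],[0,-0.015,0,0,0,0,-0.5],[0,-0.015,0,0,0,0,-1],[0,-0.015,0,0,0,0,-1],[0,-0.015,0,0,0,0,-1],[0,-0.015,0,0,0,0,-1],[0,-0.015,0,0,0,0,-1],[0,-0.015,0,0,0,0,-1],[0,-0.015,0,0,0,0,-1]],
])

```text
clock: 6.85
position: [617.1, -133.4, 156.2]
ee_rot: [0.864, -0.504, 0.0, -0.0]
contact_force: [0.3, -0.9, 2.4]
gripper_width: 29.2
```

```bash
python3 - <<'E'
from h import *
s=arm.read_state(); print(s['position'],s['ee_rot'],s['contact_force'],s['wrist_torque'],s['gripper_width'])
p=arm.get_image('wrist'); save(p,'w3')
E
```

```text
[ 617.06308945 -133.43866537  156.21285667] [ 8.63642702e-01 -5.04104296e-01  3.52279491e-04 -1.34134829e-04] [ 0.25602087 -0.88356902  2.42952806] [ 0.00528915 -0.10134269 -0.00487574] 29.218022252186145
```

View pics/w3.png

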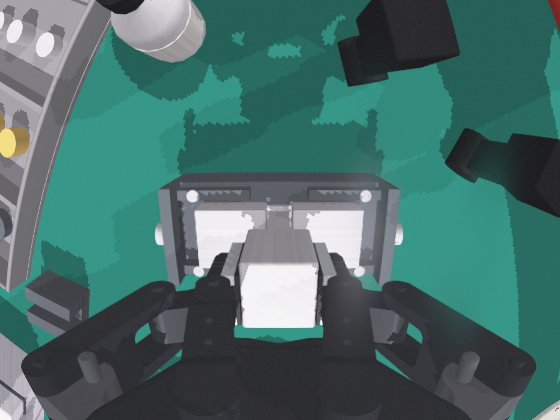

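Gripped: width 29.2 mm, pads on the head's ±x faces. The foot axis is 132 mm ahead of the TCP, so I'll lean about it, first by 0.16 rad.

Call:
apply_moves([
  [[0,0.053,0.001,0.08,0,0,-1],[0,0.106,0.004,0.16,0,0,-1],[0,0.158,0.01,0.24,0,0,-1],[0,0.211,0.017,0.32,0,0,-1],[0,0.211,0.017,0.32,0,0,-1]],
])

```text
clock: 7.4
position: [598.8, -143.8, 154.7]
ee_rot: [0.86, -0.503, 0.041, -0.07]
contact_force: [2.6, 2.7, -0.8]
gripper_width: 29.1
```

```bash
cat > st.py <<'E'
from h import *
import sys
from scipy.spatial.transform import Rotation as R
s=arm.read_state(); r=R.from_quat(s['ee_rot']).as_matrix()
print('clk',s['clock'],'pos',np.round(s['position'],1),'zt',np.round(r[:,2],3),'xt',np.round(r[:,0],3),'F',np.round(s['contact_force'],1),'M',np.round(s['wrist_torque'],2),'w',s['gripper_width'],'pivot',np.round(np.array(s['position'])+132.2*r[:,2],1),'lean',np.arccos(-r[2,2]))
if len(sys.argv)>1:
    p=arm.get_image('wrist'); save(p,sys.argv[1]+'w')
    p=arm.get_image('side'); cv2.imwrite('pics/%ss.png'%sys.argv[1],cv2.resize(p['img'][170:270,260:400,::-1],None,fx=5,fy=5,interpolation=cv2.INTER_CUBIC))
E
python3 st.py a1
```

```text
clk 7.4 pos [ 598.8 -143.8  154.7] zt [ 0.142  0.079 -0.987] xt [ 0.49  -0.872  0.001] F [ 2.6  2.7 -0.8] M [ 0.61 -0.5   0.05] w 29.11091898370175 pivot [ 617.6 -133.3   24.2] lean 0.16317811344699892
```

View pics/a1w.png

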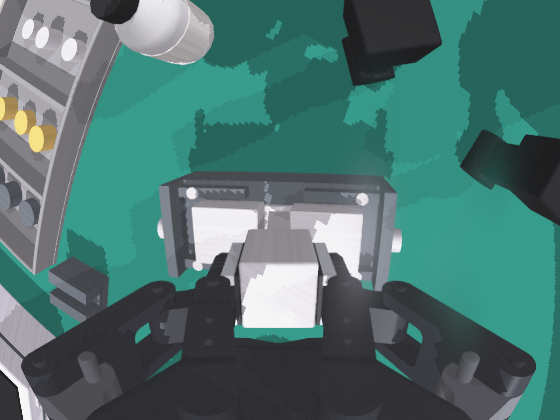

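View pics/a1s.png

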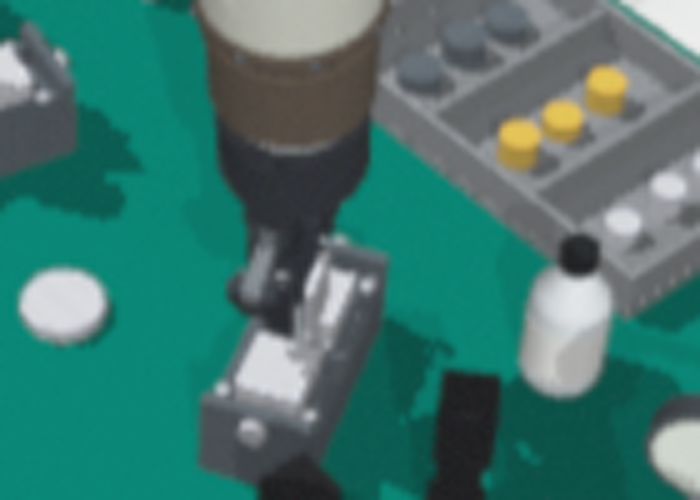

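The anvil leans with the gripper and the right-hand jaw is shifting, at low force. I'll continue to about 0.32 rad.

Call:
apply_moves([
  [[0,0.053,0.001,0.08,0,0,-1],[0,0.106,0.004,0.16,0,0,-1],[0,0.158,0.01,0.24,0,0,-1],[0,0.218,0.018,0.33,0,0,-1],[0,0.218,0.018,0.33,0,0,-1],[0,0.218,0.018,0.33,0,0,-1]],
])

```text
clock: 8.1
position: [580.9, -154.1, 149.8]
ee_rot: [0.852, -0.497, 0.082, -0.14]
contact_force: [0.7, 1.6, 5.9]
gripper_width: 29.2
```

```bash
python3 st.py a2
```

```text
clk 8.1 pos [ 580.9 -154.1  149.8] zt [ 0.278  0.156 -0.948] xt [ 0.492 -0.87   0.001] F [0.7 1.6 5.9] M [ 0.58 -0.21  0.07] w 29.22057616466615 pivot [ 617.7 -133.4   24.5] lean 0.32510048073491304
```

View pics/a2w.png

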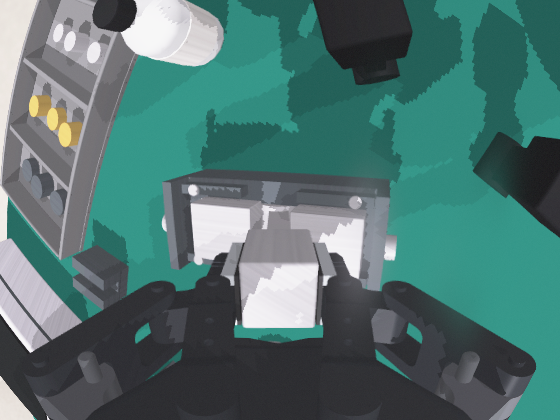

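View pics/a2s.png

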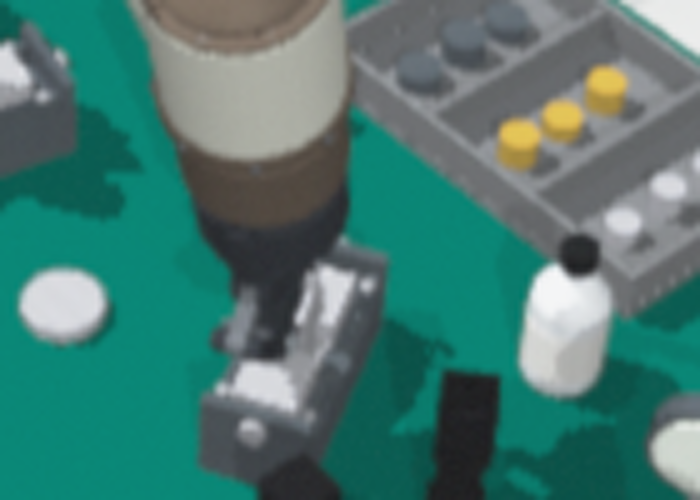

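Lean is 0.325 rad with the pivot steady. Now back to upright, then lean the other way.

Call:
apply_moves([
  [[0,-0.106,0.004,-0.16,0,0,-1],[0,-0.211,0.017,-0.32,0,0,-1],[0,-0.314,0.038,-0.48,0,0,-1],[0,-0.428,0.071,-0.65,0,0,-1],[0,-0.428,0.071,-0.65,0,0,-1],[0,-0.428,0.071,-0.65,0,0,-1]],
])

```text
clock: 8.8
position: [617.9, -133.1, 156.2]
ee_rot: [0.864, -0.503, 0.0, 0.002]
contact_force: [0.1, 0.4, 4.4]
gripper_width: 29.5
```

```bash
python3 st.py a3
```

```text
clk 8.8 pos [ 617.9 -133.1  156.2] zt [-0.002 -0.003 -1.   ] xt [ 0.494 -0.87   0.002] F [0.1 0.4 4.4] M [-0.06 -0.16  0.02] w 29.49533652262533 pivot [ 617.7 -133.5   24. ] lean 0.0032716753981197762
```

View pics/a3w.png

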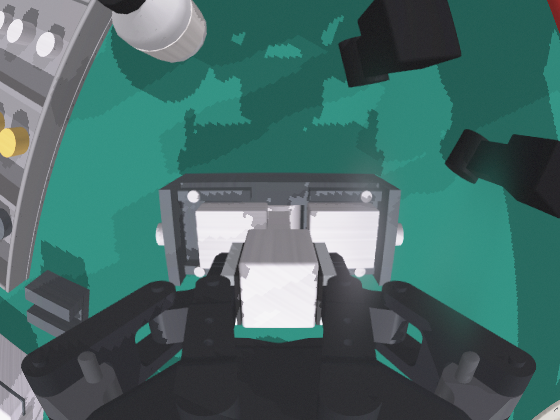

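Call:
apply_moves([
  [[0,-0.053,0.001,-0.08,0,0,-1],[0,-0.106,0.004,-0.16,0,0,-1],[0,-0.158,0.01,-0.24,0,0,-1],[0,-0.211,0.017,-0.32,0,0,-1],[0,-0.211,0.017,-0.32,0,0,-1]],
])

```text
clock: 9.4
position: [635.5, -123.1, 154.4]
ee_rot: [0.861, -0.502, -0.042, 0.072]
contact_force: [-1.3, -1.1, 6.4]
gripper_width: 29.5
```

```bash
python3 st.py
```

```text
clk 9.4 pos [ 635.5 -123.1  154.4] zt [-0.144 -0.083 -0.986] xt [ 0.493 -0.87   0.001] F [-1.3 -1.1  6.4] M [-0.32  0.39 -0.04] w 29.452822202520498 pivot [ 616.4 -134.    24. ] lean 0.16672273864138473
```

The right jaw's inner edge moved from col 293 to 310, about 9.5 mm, and stayed there. I'll continue the second lean.

Call:
apply_moves([
  [[0,-0.053,0.001,-0.08,0,0,-1],[0,-0.106,0.004,-0.16,0,0,-1],[0,-0.158,0.01,-0.24,0,0,-1],[0,-0.218,0.018,-0.33,0,0,-1],[0,-0.218,0.018,-0.33,0,0,-1],[0,-0.218,0.018,-0.33,0,0,-1]],
])

```text
clock: 10.0
position: [653.7, -112.8, 149.1]
ee_rot: [0.852, -0.497, -0.082, 0.142]
contact_force: [0.1, -0.2, 4.5]
gripper_width: 29.4
```

```bash
python3 st.py a4
```

```text
clk 10.0 pos [ 653.7 -112.8  149.1] zt [-0.282 -0.161 -0.946] xt [ 0.493 -0.87   0.001] F [ 0.1 -0.2  4.5] M [-0.05 -0.08 -0.01] w 29.35216406528488 pivot [ 616.4 -134.    24. ] lean 0.3305016866523138
```

View pics/a4w.png

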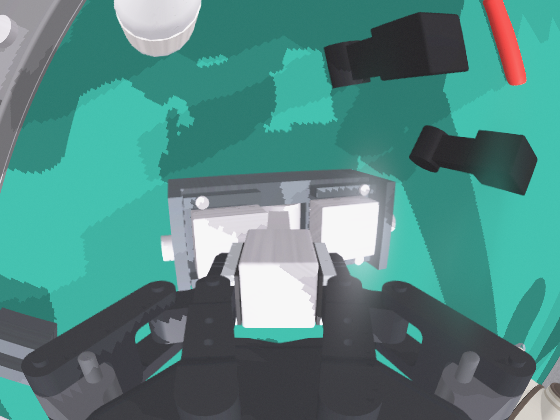

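Call:
apply_moves([
  [[0,0.106,0.004,0.16,0,0,-1],[0,0.211,0.017,0.32,0,0,-1],[0,0.314,0.038,0.48,0,0,-1],[0,0.428,0.071,0.65,0,0,-1],[0,0.428,0.071,0.65,0,0,-1],[0,0.428,0.071,0.65,0,0,-1]],
])

```text
clock: 10.7
position: [616.8, -133.6, 156.2]
ee_rot: [0.864, -0.504, -0.001, 0.001]
contact_force: [-0.4, 0.0, 5.3]
gripper_width: 29.5
```

```bash
python3 st.py a5; python3 -c "
import cv2
im=cv2.imread('pics/a5w.png')[160:340,130:430]; cv2.imwrite('pics/a5wc.png',cv2.resize(im,None,fx=2.6,fy=2.6,interpolation=cv2.INTER_CUBIC))"
```

```text
clk 10.7 pos [ 616.8 -133.6  156.2] zt [-0.003 -0.002 -1.   ] xt [ 0.492 -0.871  0.   ] F [-0.4  0.   5.3] M [-0.07  0.15 -0.02] w 29.467555120766306 pivot [ 616.5 -133.9   24. ] lean 0.003249708831472733
```

View pics/a5wc.png

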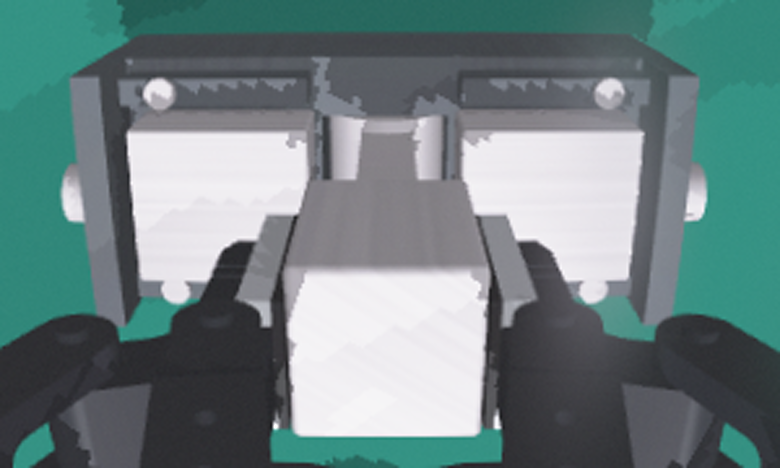

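Both jaws are back about 9.3 mm (gap about 32.6 mm against the 28 mm foot, which is centred). I'll lift 61 mm in two stages.

Call:
apply_moves([
  [[0,0,-0.03,0,0,0,-1],[0,0,-0.06,0,0,0,-1],[0,0,-0.1,0,0,0,-1],[0,0,-0.14,0,0,0,-1],[0,0,-0.17,0,0,0,-1],[0,0,-0.2,0,0,0,-1]],
])

```text
clock: 11.4
position: [616.3, -133.4, 176.0]
ee_rot: [0.864, -0.504, -0.001, 0.0]
contact_force: [-0.2, -0.7, -4.7]
gripper_width: 28.9
```

```bash
python3 st.py
```

```text
clk 11.4 pos [ 616.3 -133.4  176. ] zt [-0.002 -0.    -1.   ] xt [ 0.492 -0.871 -0.001] F [-0.2 -0.7 -4.7] M [-0.06 -0.    0.03] w 28.92792518438188 pivot [ 616.  -133.4   43.8] lean 0.0017754154174158033
```

Force is just the anvil's weight (about 4 N), so it is free.

Call:
apply_moves([
  [[0,0,-0.05,0,0,0,-1],[0,0,-0.11,0,0,0,-1],[0,0,-0.17,0,0,0,-1],[0,0,-0.23,0,0,0,-1],[0,0,-0.29,0,0,0,-1],[0,0,-0.35,0,0,0,-1],[0,0,-0.39,0,0,0,-1],[0,0,-0.41,0,0,0,-1],[0,0,-0.41,0,0,0,-1],[0,0,-0.41,0,0,0,-1]],
])

```text
clock: 12.4
position: [616.7, -133.4, 216.6]
ee_rot: [0.864, -0.504, -0.0, 0.0]
contact_force: [0.7, 0.1, -4.0]
gripper_width: 29.0
```

```bash
python3 st.py a6; python3 - <<'E'
from h import *
ps=arm.get_image('side');pw=arm.get_image('wrist'); pt=arm.get_image('top')
for p,n in((ps,'s'),(pw,'w'),(pt,'t')):
  for l in ['anvil_head','anvil_foot','holder_seat']:
    print(n,l,[(d['at'],round(d['conf'],2)) for d in arm.mark_of(l,p)])
for X in [(616,-133,159),(616,-133,85),(616,-133,24)]: print(proj(ps,X),proj(pw,X,True),proj(pt,X))
E
```

```text
clk 12.4 pos [ 616.7 -133.4  216.6] zt [-0.001  0.    -1.   ] xt [ 0.492 -0.871 -0.   ] F [ 0.7  0.1 -4. ] M [-0.03 -0.02 -0.01] w 28.953324061398117 pivot [ 616.6 -133.4   84.4] lean 0.0005642424213910594
s anvil_head [([320.1, 275.1], 0.73), ([350.5, 256.6], 0.65), ([324.8, 208.1], 0.61)]
s anvil_foot [([350.7, 274.4], 0.76), ([315.5, 229.3], 0.58), ([316.1, 290.2], 0.57)]
s holder_seat [([319.1, 244.4], 0.67)]
w anvil_head [([475.8, 156.1], 0.85), ([277.0, 274.8], 0.84), ([369.2, 57.2], 0.66), ([93.4, 268.5], 0.58)]
w anvil_foot [([342.5, 71.2], 0.69), ([275.7, 223.1], 0.63), ([432.9, 148.2], 0.58)]
w holder_seat [([280.2, 198.7], 0.69)]
t anvil_head [([379.2, 197.4], 0.81), ([332.4, 196.6], 0.63), ([375.8, 242.0], 0.59)]
t anvil_foot [([375.9, 206.2], 0.74), ([369.3, 244.3], 0.59), ([329.3, 200.1], 0.49)]
t holder_seat [([116.1, 236.1], 0.19)]
[321.11996974 208.08327754] [276.73331044 274.25422613] [333.13477507 196.92375112]
[319.71749291 227.75136052] [277.17359552 222.20003916] [330.56095625 201.16974621]
[318.63702496 242.9036489 ] [277.36995871 199.54942064] [328.64467803 204.33100521]
```

View pics/a6w.png

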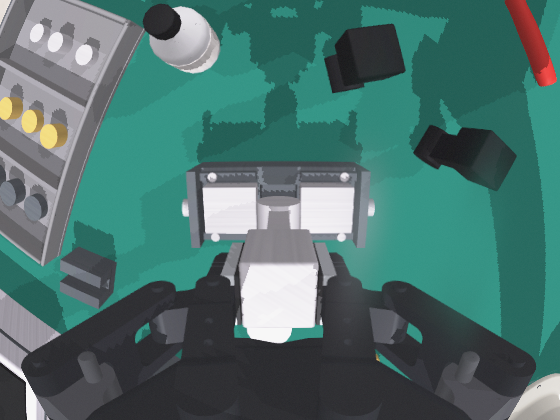

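View pics/a6s.png

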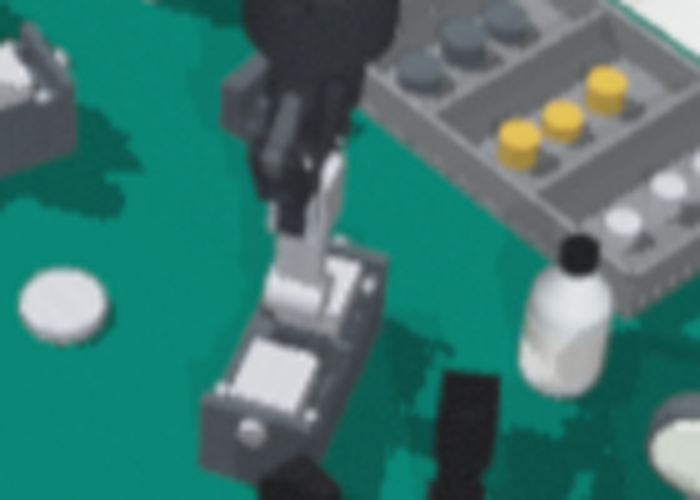

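The foot hangs clear above the open jaws, its marks match the predicted pose, and the head hasn't slipped in the grip. I'll let it settle, then hand in.

Call:
apply_moves([
  [[0,0,0,0,0,0,-1],[0,0,0,0,0,0,-1],[0,0,0,0,0,0,-1],[0,0,0,0,0,0,-1],[0,0,0,0,0,0,-1]],
])

```text
clock: 13.6
position: [616.8, -133.4, 216.9]
ee_rot: [0.864, -0.504, -0.0, 0.0]
contact_force: [-0.1, -0.3, -4.0]
gripper_width: 29.0
```

```bash
python3 st.py; python3 -c "
from bench import arm; print(arm.read_state()['joint_vel']); print(arm.job_done())"
```

```text
clk 13.6 pos [ 616.8 -133.4  216.9] zt [-0. -0. -1.] xt [ 0.492 -0.871 -0.   ] F [-0.1 -0.3 -4. ] M [-0.   -0.01 -0.02] w 28.999293631624113 pivot [ 616.8 -133.4   84.7] lean 4.9371637606077954e-05
[ 2.62038426e-04 -3.51342736e-05  9.62526852e-04  4.33187543e-04
  8.56273091e-05  8.23903662e-04]
the job is handed in; nothing more can be done
None
```

The square-headed anvil is out and the job is handed in at 13.6 s. I gripped it by the head and leaned it about 0.33 rad each way about its foot. In the wrist picture both jaws had gone back roughly 9.3 mm, past the 7 mm needed. I then lifted it 61 mm straight up.

- **Height:** the foot's middle is about 60.7 mm above its seat, so its underside is roughly 14.7 mm clear of the jaw tops.
- **Pose:** the gripper is upright to within 0.0001 rad and the joints are still. It is centred over the holder to within about 2–3 mm.
- **Grip and force:** the force reading is steady at the anvil's weight (4.0 N) and the opening is 29 mm. The head did not slip in the wrist pictures.
- **Contact with other things:** the measured forces I read stayed under 7 N, and none of the pictures I viewed shows the gripper touching a holder, a jaw or anything else on the bench.
- **Doubtful readings:** the networks' marks on the lifted anvil agreed with the predicted pose within about 4 pixels. In the last top view the holder mark was a low-confidence false hit, which I ignored.

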